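# Set a heat sink against the drill's fence and end stop and hold it for drilling

## Robot

A 7-joint arm with a two-finger parallel gripper is mounted at the origin on the work surface. World frame = base frame: x ahead of the robot, y to its left, z up, the work surface at z = 0. Lengths are in m, angles in rad, forces in N, time in s.
With the tool pointing down it reaches from about 0.4 to 0.85 m from the base axis. Payload 4.5 kg.
Tool frame: the origin (TCP) lies on the centre line of the jaws, within the pads' length; the fingertips stand 11 mm ahead of it and the grasp point (between the pads) lies 8 mm behind it; z points along the fingers, x is the direction in which the jaws open and shut, and the axes are right-handed (so a half turn about z gives the same grasp; the last joint's range is limited). The gripper opens to 88 mm and grips with 3 to 60 N. Pads are 18 mm wide; open, the fingers measure 123 mm over their backs; the gripper's body (75 mm by 187 mm) begins 45 mm behind the grasp point.
Start: joints at [-1.175, 0.689, -0.195, 1.565, 0.157, 0.902, -0.215], TCP at [0.221, 0.585, 0.25] pointing down, gripper open.
Joint ranges: [-3.01, 3.01], [-0.46, 2.08], [-1.47, 1.51], [0.13, 2.56], [-1, 4.14], [0.04, 2.09], [-2.66, 2.66]. Speed limits (rad/s): [2.57, 2.57, 3.14, 3.14, 3.14, 3.14, 3.14].

## Interface

Orientations are given as a unit quaternion [x, y, z, w].
In Python, from plant import r, vision, order, nets gives the robot as it stands.
- The arm moves only by the tool send_rows, never from a script. Its argument "series" is a list of rows, each an object with "delta_pos": the shift along the tool's x, y, z in cm, a list of three; "turn": the turn about the tool's z in degrees; "jaw": the closure, from 0 (fully open) to 1 (shut). In form: [{"delta_pos": [x, y, z], "turn": turn, "jaw": jaw}, ...]. A call has 1 to 8 rows; each row is the pose to reach, as a shift and turn from the pose commanded when the call began, along the tool's axes at that moment; what a row does not reach only later rows make up. A row lasts 1/12 s, in which the tool goes at most 41.7 mm and 7.16 degrees, less where a joint would pass 70% of its speed; a pose out of reach is approached as far as the arm can. A call with a gripper value outside its range is refused whole. The fingers move at their own pace and stop on an object; "force" is the grip in N (left out, the last holds). Time passes only in rows, so rows that repeat a pose let the fingers close. It gives the time, the measured TCP pose, the force and the opening at its end, in the units of the state.
- r.get_state(): the state, without advancing time (a new reading comes with each control period).
- vision.snapshot(name): name is "scene" or "top" or "wrist"; returns the picture (420x560x3 uint8, blue, green, red); there is no depth.
- vision.camera_params(name): a dict with "intrinsics" (3x3 intrinsics, pixels), "extrinsics" (4x4, takes a point from world to camera coordinates). Camera axes: x right, y down, z forward; pixel columns grow to the right and rows downward; lengths in m; the calibration is good to about 2 mm. The wrist camera is an equidistant fisheye: a pixel r from the principal point sees the ray r / f radians off the axis. A picture is of the moment at which its call begins: read the wrist's pose just before it. camera_params takes no time and is no camera call; for the wrist camera it gives the pose at the moment of the call.
- order.finish_job(): hands the job in, once; it reports no verdict.
Trained networks look in the newest picture that a camera, given by its name, has taken for a name from the list of things; names that differ only in an ending like _2 or _b are one class to them, and where a whole thing is asked for, a point or a joint stands for the part that bears it (a point fixed in the world has none). Each returns a list of dicts, best first, with "score" (0 to 1); they miss things now and then, are a little off and sometimes report something else, mostly with a low value. They report only what shows in the picture. A call takes as long as a camera call.
- nets.boxes_of(camera, label): "location" ([row, column] as shares, 0 to 1, of the picture: columns of its width, rows of its height, amid what is visible of it).
- nets.trace(camera, label): "region" (420x560 bool, what is visible of it) and "location" ([row, column] as shares, 0 to 1, of the picture: columns of its width, rows of its height, amid what is visible of it).
The state is a dict: "clock": time; "q": joint angles; "qd": joint speeds; "joint_torque": joint torques, N m; "tool_pos": TCP position; "eef_rot": TCP orientation; "contact_force": force on the tool from outside, world axes, zero at the start; "moment": the same for the moment, N m; "opening": opening from 0.0 (shut) to 1.0 (fully open).
Only numpy, scipy, OpenCV 4.12 (cv2) and the standard library are available. Lean on these libraries where they do the work, as an engineer would, in place of code of your own. Each camera call takes 0.05 s, during which the arm holds its last target.

## Task

Lay the finned heat sink flat on the table of the bench drill, fins up, and slide it in under the bit until the long edge of its plate is flush against the fence at the back and its bare end is tight against the end stop, so that the scribed cross comes right below the drill bit. Do not touch the bit, and leave the other things on the bench where they are. Finish while holding: keep the heat sink pressed firmly against both the fence and the stop with the gripper's fingers, and do not let go.

Things in the scene. Friction and masses are not known exactly. Their poses are not given: they have to be found in the camera images.
- sink_fins (a point): centre of the fin block of the loose aluminium heat sink (0.38-0.59 kg; in front of the drill at the start, to the robot's right). Block 90 (x, fins run along it) x 40 (y) x 50 mm tall, on one half of a plate; this point is 31 mm above the plate's underside. x points to the plate's bare, marked end, z up. Grip across the 40 mm; 30 mm of bare plate lies either side of the fins
- sink_mark (a point): centre of the scribed cross on the bare half of the heat sink's plate, on its top face; axes as the fins' point, from which it is 120 mm along x. Plate 200 (x) x 100 (y) x 6 mm; fins on its centre line, 5 mm from its -x end. The cross is 30 mm from the +x (bare) end, which goes to the end stop, and 50 mm from the +y long edge, which goes to the fence
- drill: fixed bench drill, turned sideways to the robot. Origin under the centre of its base, a slab 220 (x) x 280 (y) x 22 mm high whose top is the work table; its x runs from its front to the column at the back, y to its left, z up. Column 32 mm thick at x +80. Head within y -27 to +31 mm: chuck from 81 mm, head 130 to 270 mm above the bench; feed handle on its right out to y -74, above 100 mm
- bit_tip (a point): tip of the fixed 5 mm drill bit, pointing down, at x -30, y 0 mm in the drill's frame, 22 mm above the drill's table: 16 mm above the heat sink's plate when that lies on the table, so the plate slides in under it, but the fins cannot pass
- table_corner (a point): inner corner at table height where the faces of fence and end stop, prolonged, meet: x +20, y -30 mm in the drill's frame, with the drill's axes. When seated, the +x +y corner of the heat sink's plate is here, its x axis along the drill's -y and its y axis along the drill's +x; the fins' centre is then at x -50, y +150, z +31 mm from here and the cross is below the bit
- fence: fixed aluminium angle bar along the back of the work, 200 mm long (y -65 to +135 mm in the drill's frame), 20 mm high above the table. Its flat bearing face looks to the drill's front (-x) and lies at x +20 mm in the drill's frame. Origin at the middle of that face's lower edge; axes as the drill's; the work slides on it, on the end stop and on the table as smooth metal on metal
- end_stop: fixed steel bar on the right of the drill's table, 95 mm long in the drill's x (x -109 to -14 mm), 25 mm wide, 16 mm high, with a hand screw on top reaching 28 mm above the table. Its bearing face looks to the drill's left (+y), at y -30 mm in the drill's frame. Origin at the centre of its underside; axes as the drill's
- drill_bit: the drill bit, 5 mm thick, 37 mm long between tip and chuck, origin at its tip; not to be touched
- jar: closed glass jar, 60 mm across, 75 mm high, behind the drill to the robot's left, to be left alone; origin under its centre
- meter: grey multimeter lying flat, 140 x 75 x 42 mm, behind the drill to the robot's left, to be left alone; origin under its centre
- chuck_key: small T-shaped steel chuck key, 65 x 60 x 18 mm, lying to the right of the heat sink, to be left alone; origin under the crossbar

How it is judged:
At the end, for the whole second after the job is handed in: Held by the fingers (over 1 N) through the last second: heat sink at rest and flat on the drill's table (0.02 rad, 2.5 mm), flush with the fence (0.02 rad), pressing on fence and end stop with over 2 N each, the cross within 2.5 mm of the bit's axis (contact force between sink and fence above 2 N and contact force between sink and end_stop above 2 N and contact force between sink and the fingers above 1 N and horizontal distance between sink_mark and bit_tip below 0.0025 m and angle between the y axis of sink_mark and the x axis of drill, either way round below 0.02 rad and angle between sink_mark's own z axis and vertical below 0.02 rad and z of sink_mark in the frame of table_corner below 0.0085 m and z of sink_fins in the frame of table_corner below 0.0335 m and linear speed of sink below 0.01 m/s); the arm keeps its last pose, push and grip.
It fails at once if the drill bit is touched (contact force between drill_bit and anything else above 0.5 N).
It fails at once if a bystander on the bench is shifted by more than 2 cm (distance of any of jar, meter, chuck_key from where it was at the start of the episode above 0.02 m).
It also fails if it takes over 58 s, if anything falls off the work surface, if the arm or the gripper's body presses on something with over 40 N, if the wrist force passes 120 N, or if a joint passes its speed limit or range.

## Working session

There is one attempt and no reset: what is moved stays moved. The work goes in short steps, Python scripts to look and compute and a tool call to move; the robot and the scene stay as the last step left them, time stands still between calls to the robot, and variables do not carry over. Pictures are saved under pics/ and viewed, and the job is handed in when it is done.

Besides the shell and the picture viewer there is one more tool, called after "Request:" as name(argument=value, ...), one argument or row to a line, values as JSON. send_rows: Moves the arm, as the interface text tells. Its arguments: {"type":"object","properties":{"series":{"type":"array"},"force":{"type":"number"}},"required":["series"]}

```bash
ls; mkdir -p pics
python3 - <<'E'
from plant import r, vision, order, nets
import cv2
s=r.get_state()
for k in ('clock','tool_pos','eef_rot','contact_force','opening'): print(k,s[k])
for n in ('scene','top','wrist'):
    cv2.imwrite(f'pics/{n}0.png',vision.snapshot(n))
    p=vision.camera_params(n); print(n,p)
E
```

```text
pics
clock 0.0
tool_pos [0.22105809 0.58395879 0.24891327]
eef_rot [ 8.22767861e-01  5.68376823e-01 -7.11850124e-04  5.71470203e-04]
contact_force [ 0.22260234  0.0008646  -0.37070849]
opening 0.9958339711729907
scene {'intrinsics': array([[470.37961662,   0.        , 276.56725848],
       [  0.        , 470.37961662, 216.50045851],
       [  0.        ,   0.        ,   1.        ]]), 'extrinsics': array([[ 0.77701888,  0.62935788, -0.01226061, -0.41220674],
       [ 0.34890098, -0.44680907, -0.82378988, -0.16092113],
       [-0.5239368 ,  0.63582254, -0.56676266,  1.54366444],
       [ 0.        ,  0.        ,  0.        ,  1.        ]])}
top {'intrinsics': array([[517.79710909,   0.        , 279.6797602 ],
       [  0.        , 517.79710909, 205.84440813],
       [  0.        ,   0.        ,   1.        ]]), 'extrinsics': array([[ 0.01816605, -0.99974134, -0.01368404, -0.01142589],
       [-0.99771948, -0.01723608, -0.06525916,  0.5485557 ],
       [ 0.06500642,  0.01483834, -0.99777452,  1.24753853],
       [ 0.        ,  0.        ,  0.        ,  1.        ]])}
wrist {'intrinsics': array([[325.1922621 ,   0.        , 280.40687147],
       [  0.        , 325.1922621 , 206.64441157],
       [  0.        ,   0.        ,   1.        ]]), 'extrinsics': array([[ 0.35379599,  0.93532075, -0.00186793, -0.62476135],
       [ 0.89760421, -0.3389665 ,  0.28179493, -0.03840836],
       [ 0.26293548, -0.10137458, -0.95947284,  0.39048088],
       [ 0.        ,  0.        ,  0.        ,  1.        ]])}
```

View pics/scene0.png

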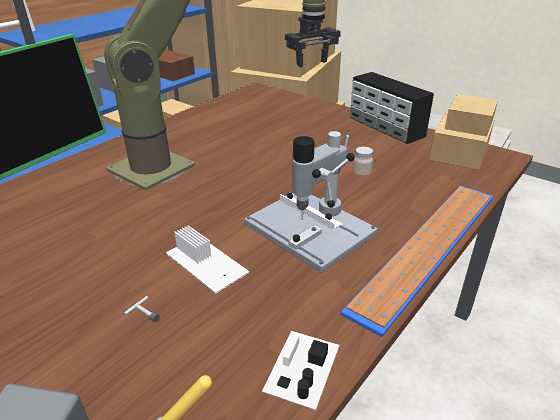

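View pics/top0.png

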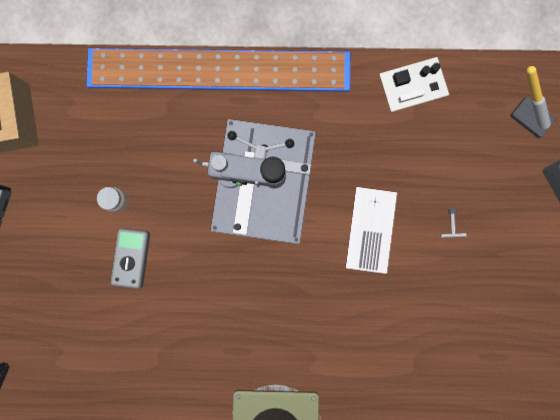

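View pics/wrist0.png

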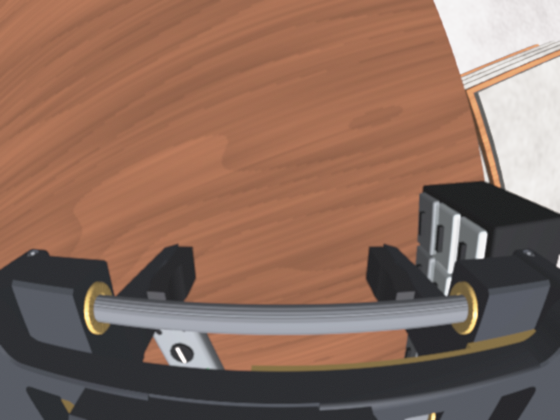

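The scene picture shows the sink at about (207,258) with its fins toward the robot, the drill at (310,215) and the key at (142,308). In the top view the plate has corners near (357,188), (396,193), (388,272) and (347,268). The drill slab corners are near (230,121), (315,131), (299,242) and (212,229). Next I'll measure these properly.

```bash
cat > h.py <<'E'
import numpy as np, cv2
from plant import r, vision, order, nets
def ray(cam,u,v,p=None):
    p=p or vision.camera_params(cam); K=p['intrinsics'];T=p['extrinsics']
    d=np.linalg.inv(K)@np.array([u,v,1.]); R=T[:3,:3]
    return -R.T@T[:3,3], R.T@d
def onz(cam,u,v,z):
    c,d=ray(cam,u,v); return c+d*(z-c[2])/d[2]
def proj(cam,P):
    p=vision.camera_params(cam); P=np.atleast_2d(P); q=(p['extrinsics'][:3,:3]@P.T).T+p['extrinsics'][:3,3]
    q=(p['intrinsics']@q.T).T; return q[:,:2]/q[:,2:]
E
python3 - <<'E'
from h import *
im={}
for n in ('top','scene'):
    im[n]=vision.snapshot(n)
    for l in ('sink_fins','sink_mark','drill','bit_tip','table_corner','fence','end_stop','jar','meter','chuck_key'):
        t=nets.trace(n,l)[:2]
        for d in t:
            a=d['region'];print(n,l,round(d['score'],2),[round(d['location'][1]*560,1),round(d['location'][0]*420,1)],int(a.sum()))
        if t and l in('sink_fins','drill','fence','end_stop'): np.save(f'{n}_{l}.npy',t[0]['region'])
t=im['top'][110:280,190:470]; cv2.imwrite('pics/topz.png',cv2.resize(t,None,fx=2.85,fy=2.85,interpolation=cv2.INTER_CUBIC))
t=im['scene'][120:300,150:390]; cv2.imwrite('pics/scz.png',cv2.resize(t,None,fx=3.3,fy=3.3,interpolation=cv2.INTER_CUBIC))
print(r.get_state()['clock'])
E
```

```text
top sink_fins 0.74 [368.9, 232.1] 3368
top sink_mark 0.67 [370.9, 230.3] 3335
top drill 0.78 [260.5, 177.5] 10550
top drill 0.42 [110.8, 200.1] 663
top table_corner 0.6 [259.5, 181.8] 10763
top table_corner 0.47 [110.8, 200.0] 631
top fence 0.81 [242.3, 205.3] 656
top end_stop 0.52 [295.6, 169.0] 276
top jar 0.93 [112.3, 200.3] 681
top jar 0.71 [372.8, 228.5] 3367
top meter 0.85 [131.1, 255.9] 1919
top meter 0.53 [451.5, 223.3] 198
top chuck_key 0.77 [456.3, 226.2] 190
scene sink_fins 0.7 [203.6, 261.6] 2628
scene sink_mark 0.89 [206.4, 261.9] 2662
scene sink_mark 0.63 [312.1, 217.2] 8660
scene drill 0.64 [312.9, 216.7] 8634
scene table_corner 0.85 [311.1, 215.6] 8518
scene fence 0.87 [314.1, 213.3] 549
scene fence 0.52 [364.1, 161.0] 468
scene end_stop 0.64 [304.3, 236.1] 450
scene jar 0.87 [364.0, 162.3] 497
scene chuck_key 0.57 [140.0, 308.2] 253
1.25
```

View pics/topz.png

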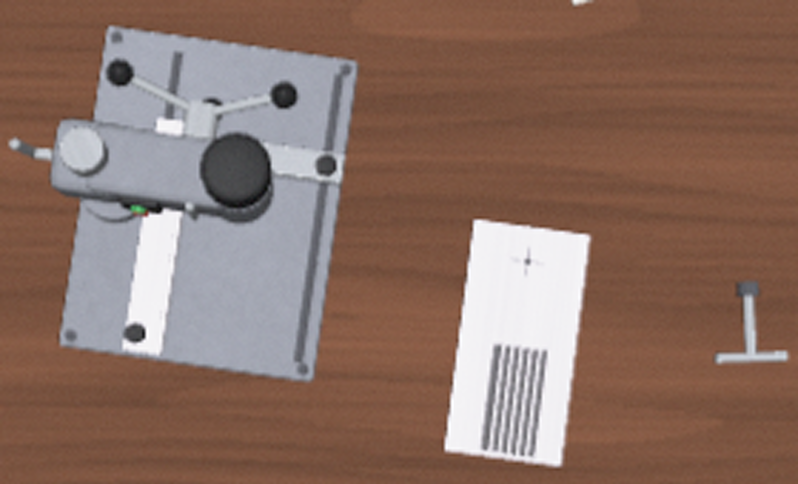

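View pics/scz.png

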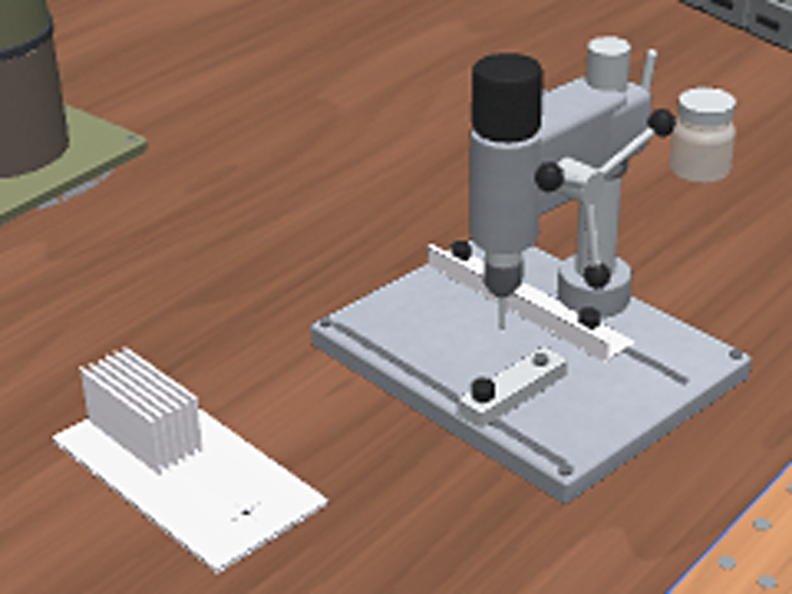

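Run:
```python
from h import *
from scipy.optimize import least_squares
# silhouettes fit: pose (x,y,yaw) from mask IoU-ish, via minAreaRect-like corners
for n in ('top','scene'):
    for l in ('sink_fins','drill'):
        m=np.load(f'{n}_{l}.npy').astype(np.uint8)
        c=max(cv2.findContours(m,0,1)[0],key=cv2.contourArea)
        print(n,l,cv2.approxPolyDP(c,3.,True)[:,0].tolist(), cv2.minAreaRect(c))
```

```text
top sink_fins [[359, 187], [346, 266], [383, 272], [390, 249], [396, 194]] ((371.2819519042969, 229.56260681152344), (42.495277404785156, 82.38787078857422), 7.943471908569336)
top drill [[228, 119], [223, 151], [211, 152], [206, 162], [194, 160], [207, 165], [210, 175], [218, 180], [211, 229], [298, 242], [314, 132]] ((250.29443359375, 178.83956909179688), (116.73307037353516, 115.13470458984375), 7.9893269538879395)
scene sink_fins [[167, 252], [214, 293], [248, 272], [189, 226], [175, 233], [177, 246]] ((204.5854949951172, 261.48883056640625), (81.64027404785156, 38.594688415527344), 37.56859588623047)
scene drill [[329, 132], [327, 142], [317, 148], [310, 137], [296, 138], [292, 192], [245, 219], [249, 227], [319, 270], [376, 230], [339, 208], [337, 173], [353, 156], [346, 152], [347, 137], [341, 144], [340, 134]] ((325.82208251953125, 199.99090576171875), (117.32705688476562, 129.38571166992188), 31.809389114379883)
```

```bash
cat > fit.py <<'E'
from h import *
from scipy.optimize import least_squares
tz=lambda X,Y:((X+.5)/2.85-.5+190,(Y+.5)/2.85-.5+110)
sz=lambda X,Y:((X+.5)/3.3-.5+150,(Y+.5)/3.3-.5+120)
def fit(obs,x0,name):
    def f(p):
        c,s=np.cos(p[2]),np.sin(p[2]);R=np.array([[c,-s,0],[s,c,0],[0,0,1]]);o=[]
        for cam,P,uv in obs: o+=list(proj(cam,R@np.array(P)+[p[0],p[1],0])[0]-uv)
        return np.array(o)
    for cams in (('top',),('scene',),('top','scene')):
        ob=[o for o in obs if o[0] in cams]
        def g(p):
            c,s=np.cos(p[2]),np.sin(p[2]);R=np.array([[c,-s,0],[s,c,0],[0,0,1]])
            return np.concatenate([proj(cam,R@np.array(P)+[p[0],p[1],0])[0]-uv for cam,P,uv in ob])
        q=least_squares(g,x0); print(name,cams,q.x.round(4),'res',np.round(q.fun,1))
    return q.x
# sink frame origin = fins centre projected to underside; x from -50..150, y +-50 ; mark at 120
S=[('top',[150,50,6],tz(473,219)),('top',[150,-50,6],tz(590,235)),('top',[-50,-50,6],tz(562,466)),('top',[-50,50,6],tz(445,452)),('top',[120,0,6],tz(527,261)),
('scene',[-50,-50,6],sz(53,438)),('scene',[150,-50,6],sz(217,571)),('scene',[150,50,6],sz(327,501)),('scene',[120,0,6],sz(245,512))]
S=[(a,np.array(b)/1000,c) for a,b,c in S]
D=[('top',[110,-140,22],tz(108,26)),('top',[-110,-140,22],tz(356,62)),('top',[-110,140,22],tz(312,381)),('top',[110,140,22],tz(61,346)),
('scene',[-110,140,22],sz(312,326)),('scene',[-110,-140,22],sz(565,487)),('scene',[110,-140,22],sz(749,356))]
D=[(a,np.array(b)/1000,c) for a,b,c in D]
sink=fit(S,[.45,-.22,0],'sink'); dr=fit(D,[.55,0,1.57],'drill')
c,s=np.cos(dr[2]),np.sin(dr[2])
R=np.array([[c,-s],[s,c]])
W=lambda x,y:R@[x,y]+dr[:2]
print('corner',W(.02,-.03),'bit',W(-.03,0),'goal fins',W(-.03,.12),'goal yaw',dr[2]-np.pi/2)
print('sink at 10mm off both',W(-.04,.13))
E
python3 fit.py
```

```text
sink ('top',) [ 0.4449 -0.2216 -0.1122] res [ 0.3  0.4 -0.4 -0.  -0.1 -0.1  0.2 -0.6  0.   0.3]
sink ('scene',) [ 0.4461 -0.2215 -0.1223] res [-0.3 -0.1 -0.3 -0.3  0.2 -0.1  0.3  0.5]
sink ('top', 'scene') [ 0.4452 -0.2216 -0.1155] res [ 0.4  0.2 -0.2 -0.1 -0.2 -0.2  0.1 -0.8  0.2  0.2 -0.6 -0.1 -0.1 -0.6
  0.1 -0.5  0.3  0.2]
drill ('top',) [0.6092 0.04   1.4484] res [-0.6 -0.1  0.9 -0.6  0.6  0.6 -0.9  0.1]
drill ('scene',) [0.6098 0.0385 1.4438] res [-1.5 -0.4  0.1 -0.3  1.4  0.2]
drill ('top', 'scene') [0.6092 0.0396 1.4468] res [-0.3 -0.2  1.1 -0.6  0.7  0.6 -0.8  0.  -1.5 -0.6  0.4 -0.7  1.4 -0.2]
corner [0.64144292 0.05570977] bit [0.60549125 0.00980251] goal fins [0.48641195 0.02463896] goal yaw -0.1239542349476801
sink at 10mm off both [0.4752523  0.01595205]
```

```bash
cat > go.py <<'E'
import sys
from h import *
from scipy.spatial.transform import Rotation as Ro
def go(P,yaw):  # yaw of tool x axis (deg)
    s=r.get_state(); R=Ro.from_quat(s['eef_rot']).as_matrix()
    d=R.T@(np.array(P)-s['tool_pos'])*100
    cur=np.degrees(np.arctan2(R[1,0],R[0,0]))
    print('t',round(s['clock'],2),'pos',np.round(s['tool_pos'],4),'yaw',round(cur,2),'tilt',np.round(R[:2,2],4),'q7',round(s['q'][6],2),'F',np.round(s['contact_force'],1),'M',np.round(s['moment'],2),'op',round(s['opening'],3))
    print('delta cm',d.round(2),'dist',np.linalg.norm(d).round(1),'turn',round(-(((yaw-cur)+180)%360-180),2))
if __name__=='__main__':
    a=list(map(float,sys.argv[1:])); go(a[:3],a[3])
E
python3 go.py .42 .2 .25 83.4
```

```text
t 1.25 pos [0.2212 0.5846 0.2497] yaw 69.27 tilt [0.     0.0001] q7 -0.22 F [-1.  -0.1 -0. ] M [ 0.02 -0.03  0.05] op 1.0
delta cm [-2.893e+01  3.220e+01 -3.000e-02] dist 43.3 turn -14.13
```

Request:
send_rows(
  series=[
    {"delta_pos": [-3.4,3.7,0],"turn": -1.7,"jaw": 0},
    {"delta_pos": [-6.0,6.7,0],"turn": -3,"jaw": 0},
    {"delta_pos": [-8.7,9.7,0],"turn": -4.5,"jaw": 0},
    {"delta_pos": [-11.4,12.7,0],"turn": -6,"jaw": 0},
    {"delta_pos": [-14.1,15.7,0],"turn": -8,"jaw": 0},
    {"delta_pos": [-16.8,18.7,0],"turn": -10,"jaw": 0},
    {"delta_pos": [-19.5,21.7,0],"turn": -12,"jaw": 0},
    {"delta_pos": [-22.2,24.7,0],"turn": -14.1,"jaw": 0},
  ],
)

```text
clock: 1.92
tool_pos: [0.3744, 0.2876, 0.25]
eef_rot: [0.746, 0.666, 0.0, 0.0]
contact_force: [0.4, 0.3, -0.2]
opening: 1.0
```

```bash
python3 go.py .4 -.05 .25 83.4
```

```text
t 1.92 pos [0.3744 0.2876 0.25  ] yaw 83.47 tilt [0.0007 0.0001] q7 0.44 F [ 0.4  0.3 -0.2] M [ 0.01 -0.02  0.03] op 1.0
delta cm [-3.325e+01  6.380e+00 -1.000e-02] dist 33.9 turn 0.07
```

Request:
send_rows(
  series=[
    {"delta_pos": [-4,0.8,0],"turn": 0,"jaw": 0},
    {"delta_pos": [-8,1.6,0],"turn": 0,"jaw": 0},
    {"delta_pos": [-12,2.3,0],"turn": 0,"jaw": 0},
    {"delta_pos": [-16,3,0],"turn": 0,"jaw": 0},
    {"delta_pos": [-20,3.8,0],"turn": 0,"jaw": 0},
    {"delta_pos": [-24,4.6,0],"turn": 0,"jaw": 0},
    {"delta_pos": [-28,5.4,0],"turn": 0,"jaw": 0},
    {"delta_pos": [-32,6.2,0],"turn": 0,"jaw": 0},
  ],
)

```text
clock: 2.58
tool_pos: [0.3983, -0.0374, 0.25]
eef_rot: [0.747, 0.665, 0.0, 0.0]
contact_force: [1.4, 0.6, -0.4]
opening: 1.002
```

```bash
python3 go.py .445 -.2216 .14 83.4
```

```text
t 2.58 pos [ 0.3983 -0.0374  0.25  ] yaw 83.38 tilt [0.0009 0.    ] q7 1.12 F [ 1.4  0.6 -0.4] M [ 0.08 -0.04  0.05] op 1.002
delta cm [-17.76   6.75  11.  ] dist 22.0 turn -0.02
```

Request:
send_rows(
  series=[
    {"delta_pos": [-3.5,1.3,1],"turn": 0,"jaw": 0},
    {"delta_pos": [-7,2.6,2.5],"turn": 0,"jaw": 0},
    {"delta_pos": [-10.5,4,4.5],"turn": 0,"jaw": 0},
    {"delta_pos": [-13.5,5.2,6.5],"turn": 0,"jaw": 0},
    {"delta_pos": [-16.2,6.2,9],"turn": 0,"jaw": 0},
    {"delta_pos": [-17.76,6.75,11],"turn": 0,"jaw": 0},
    {"delta_pos": [-17.76,6.75,11],"turn": 0,"jaw": 0},
  ],
)

```text
clock: 3.17
tool_pos: [0.4435, -0.2238, 0.1365]
eef_rot: [0.749, 0.663, -0.002, -0.001]
contact_force: [0.5, 0.8, 0.2]
opening: 0.998
```

```bash
python3 - <<'E'
from h import *
for n in ('top','scene','wrist'): cv2.imwrite(f'pics/{n}1.png',vision.snapshot(n))
E
python3 go.py .4452 -.2216 .029 83.4
```

```text
t 3.32 pos [ 0.445  -0.2185  0.1402] yaw 83.43 tilt [0.0003 0.001 ] q7 1.39 F [ 0.2  0.  -0.7] M [ 0.03 -0.04  0.  ] op 1.001
delta cm [-0.32  0.05 11.12] dist 11.1 turn 0.03
```

View pics/wrist1.png

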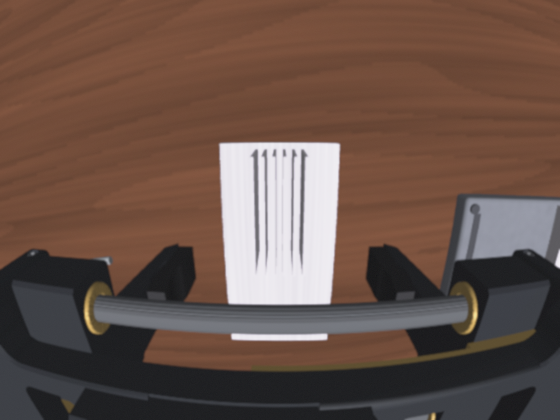

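View pics/scene1.png

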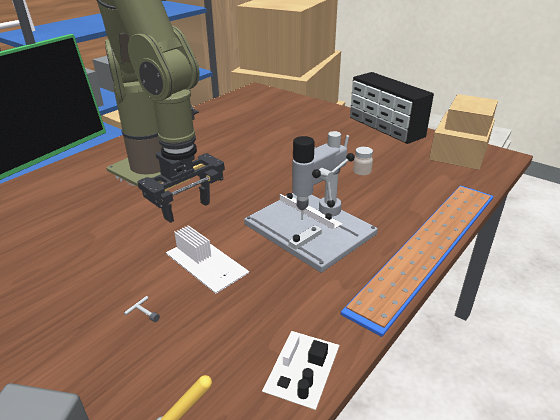

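The wrist view shows the fin block centred between the jaws (columns 252–308, jaw middle about 280) and parallel to them. I'll descend and grip.

Request:
send_rows(
  series=[
    {"delta_pos": [-0.3,0,3],"turn": 0,"jaw": 0},
    {"delta_pos": [-0.3,0,6],"turn": 0,"jaw": 0},
    {"delta_pos": [-0.3,0,8.5],"turn": 0,"jaw": 0},
    {"delta_pos": [-0.3,0,10.2],"turn": 0,"jaw": 0},
    {"delta_pos": [-0.3,0,11.2],"turn": 0,"jaw": 0},
    {"delta_pos": [-0.3,0,11.4],"turn": 0,"jaw": 0},
    {"delta_pos": [-0.3,0,11.4],"turn": 0,"jaw": 0},
    {"delta_pos": [-0.3,0,11.4],"turn": 0,"jaw": 0},
  ],
)

```text
clock: 3.98
tool_pos: [0.4453, -0.2224, 0.027]
eef_rot: [0.747, 0.665, 0.001, 0.001]
contact_force: [-0.0, -0.3, 0.1]
opening: 1.002
```

```bash
python3 go.py .4452 -.2216 .026 83.4
```

```text
t 3.98 pos [ 0.4453 -0.2224  0.027 ] yaw 83.41 tilt [ 0.0019 -0.0003] q7 1.31 F [-0.  -0.3  0.1] M [ 0.01 -0.01 -0.02] op 1.002
delta cm [ 0.08 -0.02  0.1 ] dist 0.1 turn 0.01
```

Request:
send_rows(
  series=[
    {"delta_pos": [0,0,0],"turn": 0,"jaw": 1},
    {"delta_pos": [0,0,0],"turn": 0,"jaw": 1},
    {"delta_pos": [0,0,0],"turn": 0,"jaw": 1},
    {"delta_pos": [0,0,0],"turn": 0,"jaw": 1},
    {"delta_pos": [0,0,0],"turn": 0,"jaw": 1},
    {"delta_pos": [0,0,0],"turn": 0,"jaw": 1},
    {"delta_pos": [0,0,0],"turn": 0,"jaw": 1},
    {"delta_pos": [0,0,0],"turn": 0,"jaw": 1},
  ],
  force=55,
)

```text
clock: 4.65
tool_pos: [0.4445, -0.2222, 0.0257]
eef_rot: [0.747, 0.665, 0.0, -0.0]
contact_force: [-0.3, 1.5, 1.6]
opening: 0.449
```

```bash
python3 go.py .4452 -.2216 .07 83.4
```

```text
t 4.65 pos [ 0.4445 -0.2222  0.0257] yaw 83.42 tilt [0.     0.0007] q7 1.31 F [-0.3  1.5  1.6] M [ 0.26 -0.02  0.1 ] op 0.449
delta cm [ 0.07  0.06 -4.43] dist 4.4 turn 0.02
```

Request:
send_rows(
  series=[
    {"delta_pos": [0,0,-0.5],"turn": 0,"jaw": 1},
    {"delta_pos": [0,0,-1.5],"turn": 0,"jaw": 1},
    {"delta_pos": [0,0,-2.8],"turn": 0,"jaw": 1},
    {"delta_pos": [0,0,-4],"turn": 0,"jaw": 1},
    {"delta_pos": [0,0,-4.5],"turn": 0,"jaw": 1},
    {"delta_pos": [0,0,-4.5],"turn": 0,"jaw": 1},
    {"delta_pos": [0,0,-4.5],"turn": 0,"jaw": 1},
  ],
)

```text
clock: 5.23
tool_pos: [0.4444, -0.2229, 0.0709]
eef_rot: [0.747, 0.665, 0.0, 0.0]
contact_force: [-1.1, 0.1, -5.4]
opening: 0.449
```

```bash
python3 - <<'E'
from h import *
for n in ('top','scene'):
    cv2.imwrite(f'pics/{n}2.png',vision.snapshot(n)) 
t=cv2.imread('pics/scene2.png')[120:300,120:360]; cv2.imwrite('pics/sc2z.png',cv2.resize(t,None,fx=3.3,fy=3.3,interpolation=cv2.INTER_CUBIC))
dr=[.6092,.0396,1.4468];c,s=np.cos(dr[2]),np.sin(dr[2])
for p in ((-.13,.135),(-.05,.135),(-.035,.125)): print(p,(np.array([[c,-s],[s,c]])@p+dr[:2]).round(4))
E
python3 go.py .4452 -.2216 .07 83.4
```

```text
(-0.13, 0.135) [ 0.4592 -0.0727]
(-0.05, 0.135) [0.4691 0.0067]
(-0.035, 0.125) [0.4808 0.0203]
t 5.33 pos [ 0.4441 -0.2226  0.0703] yaw 83.36 tilt [-0.001   0.0003] q7 1.33 F [-0.6  0.4 -5.1] M [ 0.04  0.18 -0.02] op 0.448
delta cm [0.11 0.1  0.03] dist 0.2 turn -0.04
```

View pics/sc2z.png

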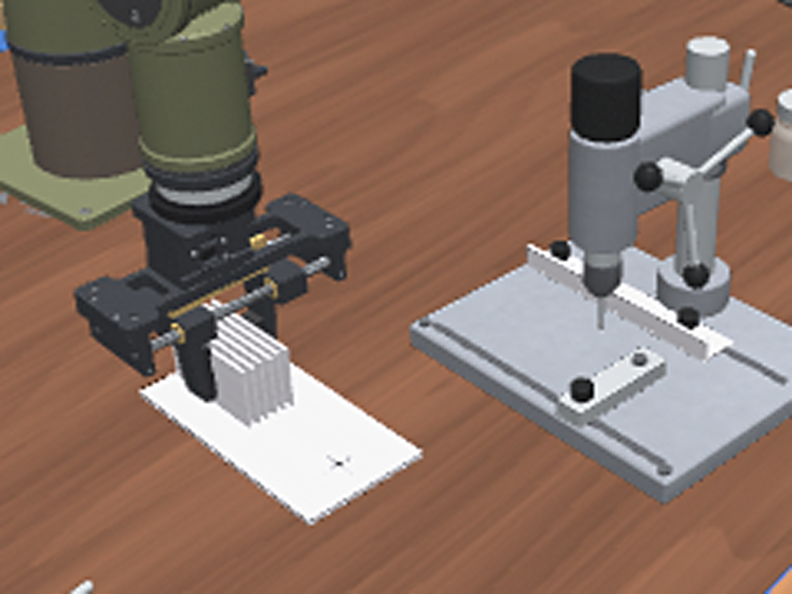

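The sink is held. The plate corners in this crop are about (140,391), (311,523) and (421,454), with the cross at (338,462). I'll check it for sag.

Run:
```python
from h import *
from scipy.optimize import least_squares
from scipy.spatial.transform import Rotation as Ro
sz=lambda X,Y:np.array(((X+.5)/3.3-.5+120,(Y+.5)/3.3-.5+120))
P=np.array([[-50,-50,6],[150,-50,6],[150,50,6],[120,0,6]])/1e3
uv=np.array([sz(140,391),sz(311,523),sz(421,454),sz(338,462)])
f=lambda p:(proj('scene',Ro.from_euler('ZYX',[p[3],p[4],0]).apply(P)+p[:3])-uv).ravel()
q=least_squares(f,[.444,-.222,.045,-.11,0]);print(q.x.round(4),q.fun.round(1))
```

```text
[ 0.4342 -0.2153  0.0353 -0.098   0.0266] [-0.1 -0.2 -0.1 -0.5 -0.1 -0.4  0.3  1.1]
```

```bash
python3 go.py .4592 -.0727 .06 82.9
```

```text
t 5.33 pos [ 0.4441 -0.2226  0.0703] yaw 83.36 tilt [-0.001   0.0003] q7 1.33 F [-0.6  0.4 -5.1] M [ 0.04  0.18 -0.02] op 0.448
delta cm [15.07 -0.23  1.03] dist 15.1 turn 0.46
```

Request:
send_rows(
  series=[
    {"delta_pos": [1,0,0],"turn": 0.1,"jaw": 1},
    {"delta_pos": [3,0,0],"turn": 0.2,"jaw": 1},
    {"delta_pos": [5.5,0,0],"turn": 0.3,"jaw": 1},
    {"delta_pos": [8,-0.1,0],"turn": 0.4,"jaw": 1},
    {"delta_pos": [10.5,-0.1,0],"turn": 0.46,"jaw": 1},
    {"delta_pos": [13,-0.2,0.4],"turn": 0.46,"jaw": 1},
    {"delta_pos": [14.5,-0.2,0.8],"turn": 0.46,"jaw": 1},
    {"delta_pos": [15.1,-0.2,1.0],"turn": 0.46,"jaw": 1},
  ],
)

```text
clock: 6.0
tool_pos: [0.4602, -0.0678, 0.06]
eef_rot: [0.747, 0.664, 0.001, -0.001]
contact_force: [-0.1, -0.1, -4.9]
opening: 0.45
```

```bash
python3 go.py .4691 .0067 .055 82.9
python3 - <<'E'
from h import *
for n in ('top','scene'):
    cv2.imwrite(f'pics/{n}3.png',vision.snapshot(n)) 
t=cv2.imread('pics/scene3.png')[120:300,150:390]; cv2.imwrite('pics/sc3z.png',cv2.resize(t,None,fx=3.3,fy=3.3,interpolation=cv2.INTER_CUBIC))
t=cv2.imread('pics/top3.png')[110:280,190:470]; cv2.imwrite('pics/top3z.png',cv2.resize(t,None,fx=2.85,fy=2.85,interpolation=cv2.INTER_CUBIC))
E
```

```text
t 6.0 pos [ 0.4602 -0.0678  0.06  ] yaw 83.26 tilt [-0.0003  0.0029] q7 1.11 F [-0.1 -0.1 -4.9] M [ 0.11  0.15 -0.01] op 0.45
delta cm [7.5  0.01 0.52] dist 7.5 turn 0.36
```

View pics/sc3z.png

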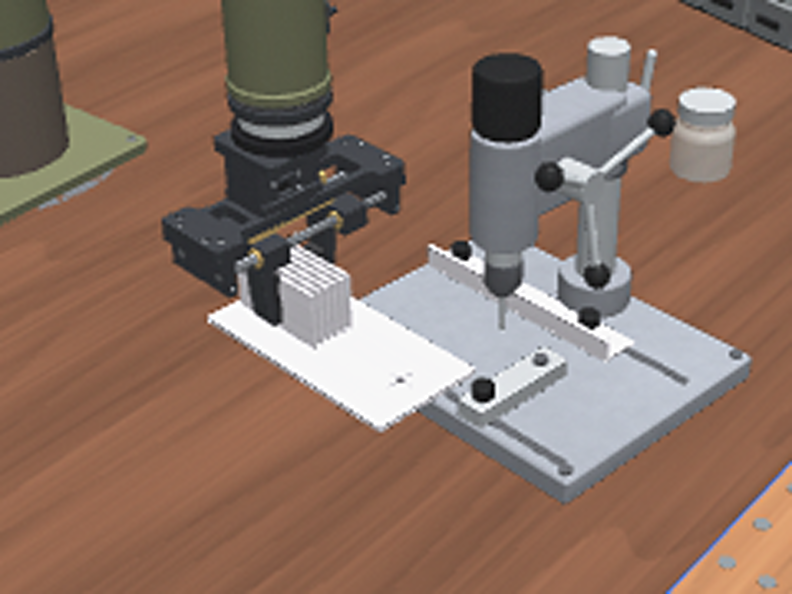

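View pics/top3z.png

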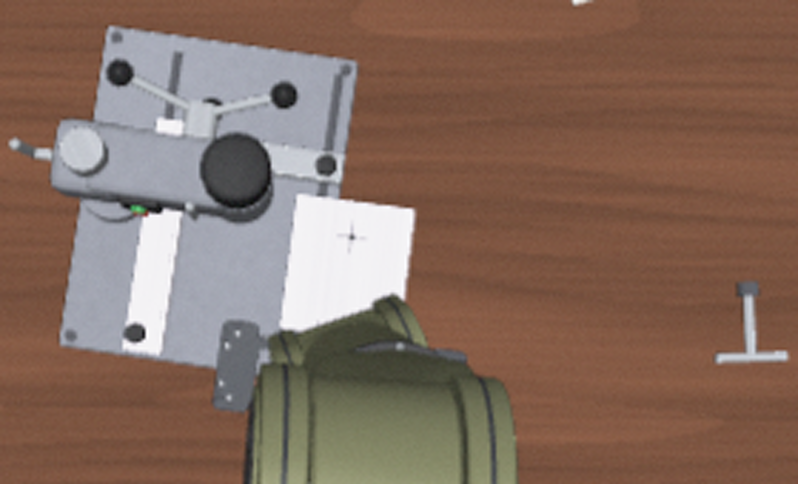

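Run:
```python
from h import *
from scipy.optimize import least_squares
tz=lambda X,Y:((X+.5)/2.85-.5+190,(Y+.5)/2.85-.5+110)
sz=lambda X,Y:((X+.5)/3.3-.5+150,(Y+.5)/3.3-.5+120)
for a,b in ((tz(351,237),sz(401,380)),(tz(297,194),sz(473,371)),(tz(414,210),sz(381,431))):
    q=least_squares(lambda p:np.r_[proj('top',p)[0]-a,proj('scene',p)[0]-b],[.58,-.07,.04]);print(q.x.round(4),q.fun.round(1))
```

```text
[ 0.5799 -0.0812  0.0393] [ 0.   0.   0.1 -0. ]
[ 0.6149 -0.0359  0.0374] [ 0.4  0.4  0.6 -0.1]
[ 0.6043 -0.1342  0.0357] [-0.1 -0.1 -0.1  0. ]
```

Request:
send_rows(
  series=[
    {"delta_pos": [0,0,0.6],"turn": 0.1,"jaw": 1},
    {"delta_pos": [1,0,0.6],"turn": 0.2,"jaw": 1},
    {"delta_pos": [2.2,0,0.6],"turn": 0.3,"jaw": 1},
    {"delta_pos": [3.5,0,0.6],"turn": 0.36,"jaw": 1},
    {"delta_pos": [4.8,0,0.6],"turn": 0.36,"jaw": 1},
    {"delta_pos": [6.1,0,0.6],"turn": 0.36,"jaw": 1},
    {"delta_pos": [7.2,0,0.6],"turn": 0.36,"jaw": 1},
    {"delta_pos": [7.5,0,0.6],"turn": 0.36,"jaw": 1},
  ],
)

```text
clock: 6.77
tool_pos: [0.4698, 0.004, 0.0547]
eef_rot: [0.751, 0.66, 0.001, -0.0]
contact_force: [0.7, 0.2, -3.9]
opening: 0.448
```

```bash
python3 go.py .4759 .0156 .0475 82.9
python3 - <<'E'
from h import *
for n in ('top','scene'):
    cv2.imwrite(f'pics/{n}4.png',vision.snapshot(n)) 
t=cv2.imread('pics/scene4.png')[120:300,150:390]; cv2.imwrite('pics/sc4z.png',cv2.resize(t,None,fx=3.3,fy=3.3,interpolation=cv2.INTER_CUBIC))
t=cv2.imread('pics/top4.png')[110:280,190:470]; cv2.imwrite('pics/top4z.png',cv2.resize(t,None,fx=2.85,fy=2.85,interpolation=cv2.INTER_CUBIC))
E
```

```text
t 6.77 pos [0.4698 0.004  0.0547] yaw 82.65 tilt [0.001  0.0017] q7 1.01 F [ 0.7  0.2 -3.9] M [0.06 0.13 0.01] op 0.448
delta cm [1.23 0.46 0.72] dist 1.5 turn -0.25
```

View pics/sc4z.png

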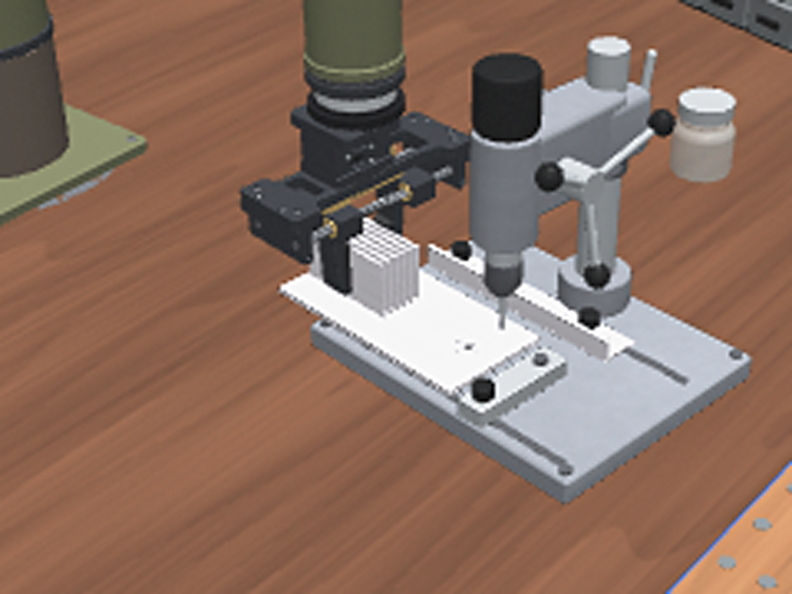

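View pics/top4z.png

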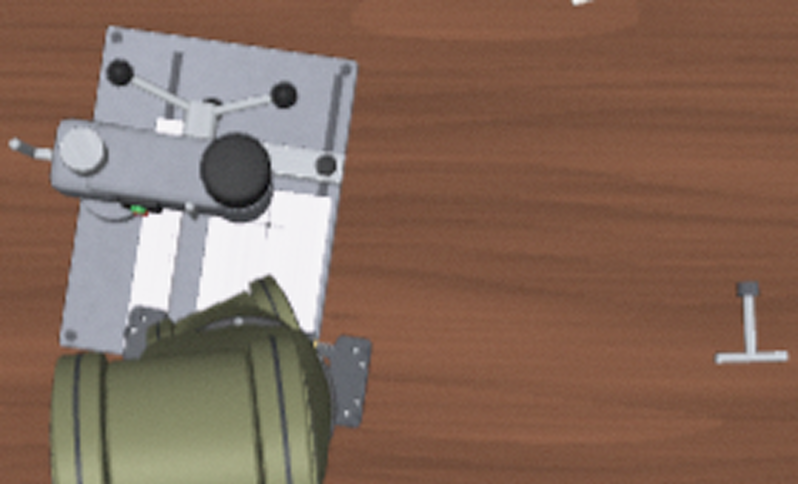

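The plate is under the bit with clearance, about 20 mm short of the fence and about 13 mm short of the stop. I'll lower it onto the table.

Request:
send_rows(
  series=[
    {"delta_pos": [0,0,0.2],"turn": -0.25,"jaw": 1},
    {"delta_pos": [0,0,0.4],"turn": -0.25,"jaw": 1},
    {"delta_pos": [0,0,0.55],"turn": -0.25,"jaw": 1},
    {"delta_pos": [0,0,0.65],"turn": -0.25,"jaw": 1},
    {"delta_pos": [0,0,0.72],"turn": -0.25,"jaw": 1},
    {"delta_pos": [0,0,0.72],"turn": -0.25,"jaw": 1},
    {"delta_pos": [0,0,0.72],"turn": -0.25,"jaw": 1},
  ],
)

```text
clock: 7.45
tool_pos: [0.4691, 0.0014, 0.0477]
eef_rot: [0.75, 0.661, -0.0, 0.0]
contact_force: [-0.6, -1.3, -0.6]
opening: 0.449
```

```bash
python3 go.py .4759 .0156 .0475 82.9
```

```text
t 7.45 pos [0.4691 0.0014 0.0477] yaw 82.75 tilt [ 0.0001 -0.0004] q7 1.01 F [-0.6 -1.3 -0.6] M [-0.06  0.08 -0.1 ] op 0.449
delta cm [1.49 0.49 0.02] dist 1.6 turn -0.15
```

Request:
send_rows(
  series=[
    {"delta_pos": [0,0,0],"turn": 0,"jaw": 1},
    {"delta_pos": [0,0,0],"turn": 0,"jaw": 1},
    {"delta_pos": [0,0,0.05],"turn": 0,"jaw": 1},
    {"delta_pos": [0,0,0.05],"turn": 0,"jaw": 1},
  ],
  force=5,
)

```text
clock: 7.78
tool_pos: [0.4692, 0.0016, 0.0474]
eef_rot: [0.75, 0.661, -0.0, 0.0]
contact_force: [-1.2, -1.7, 4.6]
opening: 0.454
```

```bash
python3 go.py .4759 .0156 .0475 82.9
```

```text
t 7.78 pos [0.4692 0.0016 0.0474] yaw 82.8 tilt [ 0.0003 -0.0006] q7 1.01 F [-1.2 -1.7  4.6] M [-0.35  0.21  0.02] op 0.454
delta cm [ 1.48  0.49 -0.01] dist 1.6 turn -0.1
```

Request:
send_rows(
  series=[
    {"delta_pos": [0,0,-0.03],"turn": 0,"jaw": 1},
    {"delta_pos": [0.2,0.1,-0.03],"turn": 0,"jaw": 1},
    {"delta_pos": [0.5,0.25,-0.03],"turn": 0,"jaw": 1},
    {"delta_pos": [0.9,0.4,-0.03],"turn": 0,"jaw": 1},
    {"delta_pos": [1.3,0.6,-0.03],"turn": 0,"jaw": 1},
    {"delta_pos": [1.7,0.8,-0.03],"turn": 0,"jaw": 1},
    {"delta_pos": [2.0,0.9,-0.03],"turn": 0,"jaw": 1},
    {"delta_pos": [2.0,0.9,-0.03],"turn": 0,"jaw": 1},
  ],
  force=25,
)

```text
clock: 8.45
tool_pos: [0.4814, 0.0219, 0.0474]
eef_rot: [0.75, 0.662, 0.001, 0.0]
contact_force: [-0.3, 0.9, 4.8]
opening: 0.451
```

```bash
cat >> go.py <<'E'
    s=r.get_state();R=Ro.from_quat(s['eef_rot']).as_matrix();d=np.array(s['tool_pos'])[:2]-[.6092,.0396];c,q=np.cos(1.4468),np.sin(1.4468)
    print('drill xy',np.round([c*d[0]+q*d[1],-q*d[0]+c*d[1]],4),'F tool',np.round(R.T@s['contact_force'],1),'M tool',np.round(R.T@s['moment'],2))
E
python3 go.py .4864 .0246 .0475 82.9;  python3 - <<'E'
from h import *
for n in ('top','scene'):
    cv2.imwrite(f'pics/{n}5.png',vision.snapshot(n)) 
t=cv2.imread('pics/scene5.png')[170:260,230:350]; cv2.imwrite('pics/sc5z.png',cv2.resize(t,None,fx=6.5,fy=6.5,interpolation=cv2.INTER_CUBIC))
E
```

```text
t 8.45 pos [0.4814 0.0219 0.0474] yaw 82.88 tilt [0.0013 0.001 ] q7 0.99 F [-0.3  0.9  4.8] M [-0.28  0.12 -0.1 ] op 0.451
delta cm [ 0.33  0.46 -0.01] dist 0.6 turn -0.02
drill xy [-0.0334  0.1246] F tool [ 0.9 -0.4 -4.8] M tool [ 0.08 -0.3   0.1 ]
```

View pics/sc5z.png

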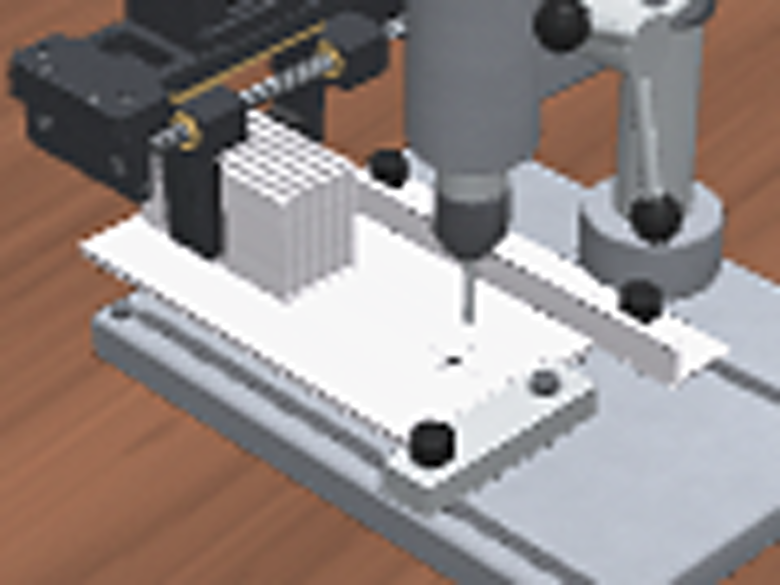

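Not in contact yet: small gaps remain to the fence and the stop. I'll approach the fence first in small steps.

Request:
send_rows(
  series=[
    {"delta_pos": [0.15,0,0],"turn": 0,"jaw": 1},
    {"delta_pos": [0.3,0,0],"turn": 0,"jaw": 1},
    {"delta_pos": [0.4,0,0],"turn": 0,"jaw": 1},
    {"delta_pos": [0.5,0,0],"turn": 0,"jaw": 1},
    {"delta_pos": [0.5,0,0],"turn": 0,"jaw": 1},
    {"delta_pos": [0.5,0,0],"turn": 0,"jaw": 1},
  ],
)

```text
clock: 9.05
tool_pos: [0.4815, 0.0254, 0.0474]
eef_rot: [0.75, 0.661, 0.0, 0.0]
contact_force: [-0.2, -1.9, 5.3]
opening: 0.453
```

```bash
python3 go.py .4864 .0246 .0475 82.9
```

```text
t 9.05 pos [0.4815 0.0254 0.0474] yaw 82.77 tilt [ 0.0004 -0.0002] q7 0.99 F [-0.2 -1.9  5.3] M [-0.59 -0.01 -0.1 ] op 0.453
delta cm [-0.02  0.5  -0.01] dist 0.5 turn -0.13
drill xy [-0.0299  0.125 ] F tool [-2.   0.  -5.3] M tool [-0.08 -0.59  0.1 ]
```

Request:
send_rows(
  series=[
    {"delta_pos": [0.08,0,0],"turn": 0,"jaw": 1},
    {"delta_pos": [0.15,0,0],"turn": 0,"jaw": 1},
    {"delta_pos": [0.2,0,0],"turn": 0,"jaw": 1},
    {"delta_pos": [0.2,0,0],"turn": 0,"jaw": 1},
    {"delta_pos": [0.2,0,0],"turn": 0,"jaw": 1},
  ],
)

```text
clock: 9.47
tool_pos: [0.4815, 0.0264, 0.0474]
eef_rot: [0.751, 0.661, -0.0, 0.001]
contact_force: [-0.9, -5.1, 5.0]
opening: 0.453
```

```bash
python3 go.py .4864 .0246 .0475 82.9
```

```text
t 9.47 pos [0.4815 0.0264 0.0474] yaw 82.71 tilt [-0.0001 -0.0014] q7 0.99 F [-0.9 -5.1  5. ] M [-0.81 -0.02 -0.09] op 0.453
delta cm [-0.12  0.51 -0.01] dist 0.5 turn -0.19
drill xy [-0.0289  0.1251] F tool [-5.2 -0.2 -5. ] M tool [-0.12 -0.8   0.09]
```

Fence contact: Fx is now about −5 N in the tool frame. Next is the stop.

Request:
send_rows(
  series=[
    {"delta_pos": [0.05,0.1,0],"turn": 0,"jaw": 1},
    {"delta_pos": [0.05,0.2,0],"turn": 0,"jaw": 1},
    {"delta_pos": [0.05,0.3,0],"turn": 0,"jaw": 1},
    {"delta_pos": [0.05,0.4,0],"turn": 0,"jaw": 1},
    {"delta_pos": [0.05,0.5,0],"turn": 0,"jaw": 1},
    {"delta_pos": [0.05,0.5,0],"turn": 0,"jaw": 1},
    {"delta_pos": [0.05,0.5,0],"turn": 0,"jaw": 1},
  ],
)

```text
clock: 10.05
tool_pos: [0.4821, 0.0263, 0.0474]
eef_rot: [0.75, 0.661, -0.004, -0.002]
contact_force: [-7.8, -3.4, 12.2]
opening: 0.45
```

```bash
python3 go.py .4864 .0246 .0475 82.9
```

```text
t 10.05 pos [0.4821 0.0263 0.0474] yaw 82.75 tilt [-0.0081 -0.0023] q7 0.99 F [-7.8 -3.4 12.2] M [-0.29  1.24 -0.12] op 0.45
delta cm [-0.12  0.45 -0.02] dist 0.5 turn -0.15
drill xy [-0.0289  0.1245] F tool [ -4.4  -7.4 -12.1] M tool [ 1.2  -0.44  0.12]
```

Run:
```python
from h import *
for n in ('top','scene'):
    cv2.imwrite(f'pics/{n}6.png',vision.snapshot(n)) 
t=cv2.imread('pics/scene6.png')[170:260,230:350]; cv2.imwrite('pics/sc6z.png',cv2.resize(t,None,fx=6.5,fy=6.5,interpolation=cv2.INTER_CUBIC))
t=cv2.imread('pics/top6.png')[140:240,210:330]; cv2.imwrite('pics/top6z.png',cv2.resize(t,None,fx=6,fy=6,interpolation=cv2.INTER_CUBIC))
```

```text
(no output)
```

View pics/sc6z.png

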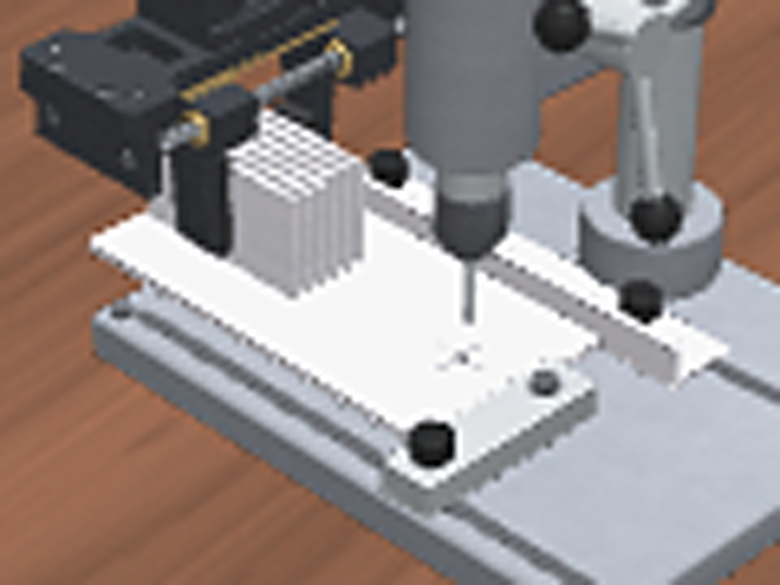

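View pics/top6z.png

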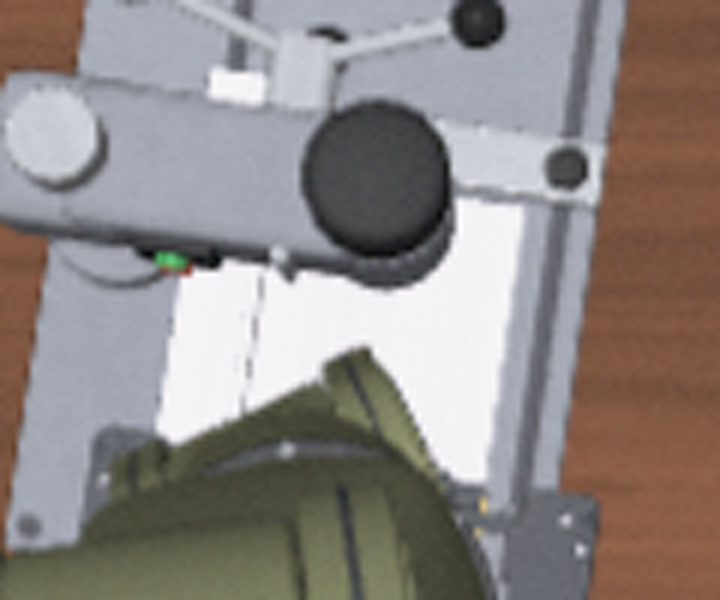

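Run:
```python
from h import *
z=lambda X,Y:((X+.5)/6.5-.5+230,(Y+.5)/6.5-.5+170)
t=lambda X,Y:((X+.5)/6-.5+210,(Y+.5)/6-.5+140)
bit=onz('scene',*z(468,323),.044); m=onz('scene',*z(462,357),.028)
print('bit',bit.round(4),'mark',m.round(4))
c,s=np.cos(1.4468),np.sin(1.4468)
D=lambda p:np.round([c*(p[0]-.6092)+s*(p[1]-.0396),-s*(p[0]-.6092)+c*(p[1]-.0396)],4)
print('drill coords bit',D(bit),'mark',D(m),'corner+x+y',D(onz('scene',*z(602,340),.028)),'corner -x-y',D(onz('scene',*z(90,243),.028)),D(onz('scene',*z(90,243),.034)))
print('top: plate corner',D(onz('top',*t(523,205),.028)),'stop lower edge at z38',D(onz('top',*t(523,193),.038)),'at z28',D(onz('top',*t(523,197),.028)))
print('stop scene top edge', D(onz('scene',*z(545,365),.038)),D(onz('scene',*z(585,352),.038)))
```

```text
bit [0.603  0.0137 0.044 ] mark [0.6018 0.0117 0.028 ]
drill coords bit [-0.0265  0.0029] mark [-0.0286  0.0039] corner+x+y [ 0.0198 -0.0277] corner -x-y [-0.0799  0.1719] [-0.0856  0.1648]
top: plate corner [-0.0787 -0.0277] stop lower edge at z38 [-0.078  -0.0312] at z28 [-0.0783 -0.0309]
stop scene top edge [-0.0197 -0.0323] [-0.0021 -0.0375]
```

The sink is against the fence and the stop. The scene corners fit a flat 200×100 plate at table height, and the cross is within about 2 mm of the bit. I'll push harder on both faces, ease the downforce a little and see whether anything moves.

Request:
send_rows(
  series=[
    {"delta_pos": [0.05,0.05,-0.03],"turn": 0,"jaw": 1},
    {"delta_pos": [0.1,0.1,-0.03],"turn": 0,"jaw": 1},
    {"delta_pos": [0.2,0.15,-0.03],"turn": 0,"jaw": 1},
    {"delta_pos": [0.2,0.2,-0.03],"turn": 0,"jaw": 1},
    {"delta_pos": [0.2,0.2,-0.03],"turn": 0,"jaw": 1},
    {"delta_pos": [0.2,0.2,-0.03],"turn": 0,"jaw": 1},
  ],
  force=40,
)

```text
clock: 10.65
tool_pos: [0.4827, 0.0264, 0.0475]
eef_rot: [0.751, 0.661, -0.006, -0.002]
contact_force: [-9.1, -6.2, 12.0]
opening: 0.451
```

```bash
python3 go.py .4864 .0246 .0475 82.9
```

```text
t 10.65 pos [0.4827 0.0264 0.0475] yaw 82.7 tilt [-0.0114 -0.0048] q7 0.99 F [-9.1 -6.2 12. ] M [-0.79  1.53 -0.08] op 0.451
delta cm [-0.13  0.38 -0.01] dist 0.4 turn -0.2
drill xy [-0.0288  0.1238] F tool [ -7.3  -8.4 -11.9] M tool [ 1.42 -0.97  0.08]
```

The tool leans about 0.011 rad under the push. I'll relax the grip briefly while pressing down so the plate settles flat, then grip again and push more gently.

Request:
send_rows(
  series=[
    {"delta_pos": [-0.1,0,0.03],"turn": 0,"jaw": 1},
    {"delta_pos": [-0.1,-0.1,0.03],"turn": 0,"jaw": 1},
    {"delta_pos": [-0.1,-0.2,0.03],"turn": 0,"jaw": 1},
    {"delta_pos": [-0.1,-0.3,0.03],"turn": 0,"jaw": 1},
    {"delta_pos": [-0.1,-0.3,0.03],"turn": 0,"jaw": 1},
  ],
  force=4,
)

```text
clock: 11.07
tool_pos: [0.4839, 0.0262, 0.0469]
eef_rot: [0.751, 0.661, -0.003, 0.0]
contact_force: [-1.0, -6.3, 1.3]
opening: 0.452
```

```bash
python3 go.py .4864 .0246 .0475 82.9
```

```text
t 11.07 pos [0.4839 0.0262 0.0469] yaw 82.68 tilt [-0.0038 -0.0034] q7 0.99 F [-1.  -6.3  1.3] M [-1.28  0.32 -0.04] op 0.452
delta cm [-0.12  0.27 -0.06] dist 0.3 turn -0.22
drill xy [-0.0288  0.1227] F tool [-6.3 -0.2 -1.3] M tool [ 0.15 -1.31  0.04]
```

Request:
send_rows(
  series=[
    {"delta_pos": [0,0,0],"turn": 0,"jaw": 1},
    {"delta_pos": [0,0,0],"turn": 0,"jaw": 1},
    {"delta_pos": [0,0,0],"turn": 0,"jaw": 1},
    {"delta_pos": [0.05,0.1,0.02],"turn": 0,"jaw": 1},
    {"delta_pos": [0.1,0.25,0.02],"turn": 0,"jaw": 1},
    {"delta_pos": [0.1,0.4,0.02],"turn": 0,"jaw": 1},
    {"delta_pos": [0.1,0.4,0.02],"turn": 0,"jaw": 1},
    {"delta_pos": [0.1,0.4,0.02],"turn": 0,"jaw": 1},
  ],
  force=40,
)

```text
clock: 11.73
tool_pos: [0.4842, 0.0261, 0.0469]
eef_rot: [0.751, 0.661, -0.006, -0.002]
contact_force: [-8.9, -6.8, 10.1]
opening: 0.45
```

```bash
python3 go.py .4864 .0246 .0475 82.9
```

```text
t 11.73 pos [0.4842 0.0261 0.0469] yaw 82.71 tilt [-0.0107 -0.0049] q7 0.99 F [-8.9 -6.8 10.1] M [-0.98  1.38  0.07] op 0.45
delta cm [-0.12  0.23 -0.06] dist 0.3 turn -0.19
drill xy [-0.0289  0.1223] F tool [-7.9 -8.  -9.9] M tool [ 1.24 -1.15 -0.06]
```

Request:
send_rows(
  series=[
    {"delta_pos": [0,-0.1,0],"turn": 0,"jaw": 1},
    {"delta_pos": [0,-0.1,0.03],"turn": 0,"jaw": 1},
    {"delta_pos": [0,-0.1,0.03],"turn": 0,"jaw": 1},
    {"delta_pos": [0,-0.1,0.03],"turn": 0,"jaw": 1},
    {"delta_pos": [0,-0.1,0.03],"turn": 0,"jaw": 1},
  ],
)

```text
clock: 12.15
tool_pos: [0.4843, 0.0261, 0.0469]
eef_rot: [0.751, 0.661, -0.005, -0.001]
contact_force: [-6.8, -7.2, 11.4]
opening: 0.45
```

```bash
python3 go.py .4864 .0246 .0475 82.9
python3 - <<'E'
from h import *
for n in ('top','scene','wrist'):
    cv2.imwrite(f'pics/{n}7.png',vision.snapshot(n)) 
a=np.mean([vision.snapshot('scene').astype(float) for _ in range(6)],0).astype(np.uint8)
t=a[180:255,240:340]; cv2.imwrite('pics/sc7z.png',cv2.resize(t,None,fx=8,fy=8,interpolation=cv2.INTER_CUBIC))
t=cv2.imread('pics/top7.png')[140:240,210:330]; cv2.imwrite('pics/top7z.png',cv2.resize(t,None,fx=6,fy=6,interpolation=cv2.INTER_CUBIC))
E
```

```text
t 12.15 pos [0.4843 0.0261 0.0469] yaw 82.7 tilt [-0.0086 -0.0049] q7 0.99 F [-6.8 -7.2 11.4] M [-1.06  1.22  0.07] op 0.45
delta cm [-0.12  0.23 -0.06] dist 0.3 turn -0.2
drill xy [-0.0289  0.1223] F tool [ -8.1  -5.9 -11.3] M tool [ 1.07 -1.21 -0.06]
```

View pics/sc7z.png

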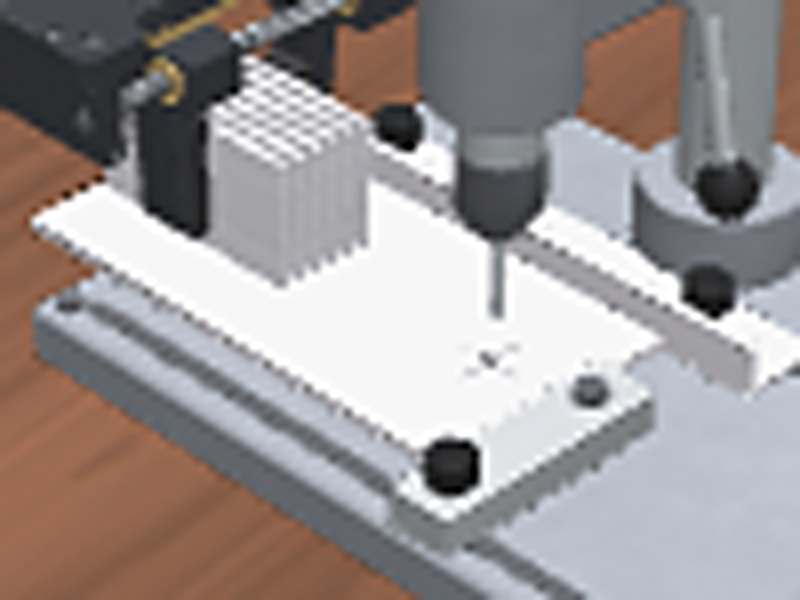

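View pics/wrist7.png

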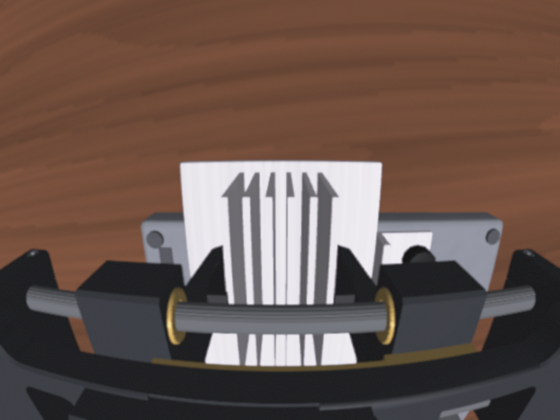

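View pics/top7z.png

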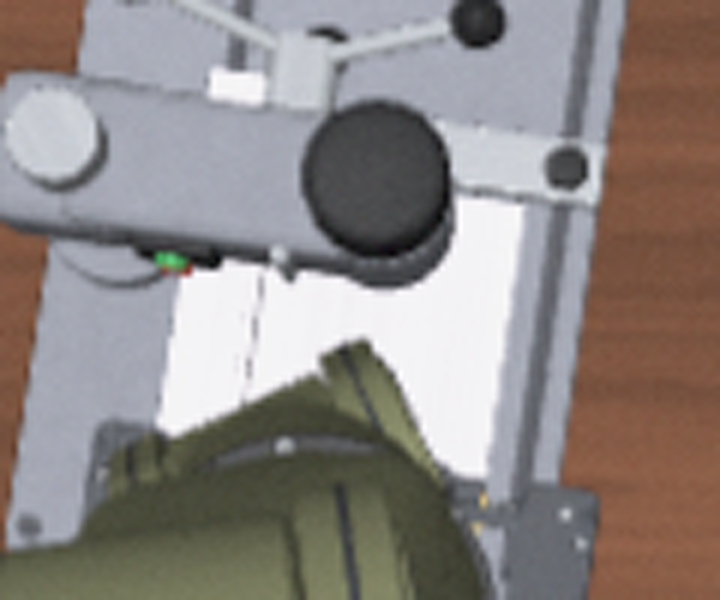

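Run:
```python
from h import *
z=lambda X,Y:((X+.5)/8-.5+240,(Y+.5)/8-.5+180)
c,s=np.cos(1.4468),np.sin(1.4468)
D=lambda p:np.round([c*(p[0]-.6092)+s*(p[1]-.0396),-s*(p[0]-.6092)+c*(p[1]-.0396)],4)
m=onz('scene',*z(490,358),.028)
for r_ in (316,319,322): print('bit',D(onz('scene',*z(497,r_),.044)))
print('mark',D(m))
for p in ((m[0],m[1],.044),): 
    u=proj('scene',p)[0]; print('ideal bit tip px for this mark',(u-[240,180]+.5)*8-.5)
for nm,X,Y in (('+x+y',664,338),('-x-y',33,222)):
    print(nm,[D(onz('scene',*z(X,Y),h)).tolist() for h in (.028,.030)])
print('fence top edge end',D(onz('scene',*z(752,355),.042)),'fence foot end',D(onz('scene',*z(752,390),.022)),'stop top corner',D(onz('scene',*z(600,362),.038)))
# wrist yaw + rear-edge
```

```text
bit [-0.0256  0.0034]
bit [-0.0269  0.0022]
bit [-0.0281  0.001 ]
mark [-0.0277  0.0042]
ideal bit tip px for this mark [490.84246761 317.52912961]
+x+y [[0.0207, -0.0281], [0.0185, -0.0299]]
-x-y [[-0.0805, 0.1701], [-0.0824, 0.1677]]
fence top edge end [ 0.0181 -0.0668] fence foot end [ 0.0255 -0.062 ] stop top corner [-0.0147 -0.0317]
```

The cross sits at about (490,358) in this crop, and the ideal tip pixel is about 6 zoom pixels (roughly 1.5 mm) left of the seen tip. That is borderline for the measurement noise. I'll rule out friction as the thing stopping it: ease off the fence and the table, then push at the stop.

Request:
send_rows(
  series=[
    {"delta_pos": [-0.15,-0.1,-0.05],"turn": 0,"jaw": 1},
    {"delta_pos": [-0.25,-0.1,-0.1],"turn": 0,"jaw": 1},
    {"delta_pos": [-0.25,0.1,-0.1],"turn": 0,"jaw": 1},
    {"delta_pos": [-0.25,0.2,-0.1],"turn": 0,"jaw": 1},
    {"delta_pos": [-0.25,0.3,-0.1],"turn": 0,"jaw": 1},
    {"delta_pos": [-0.25,0.3,-0.1],"turn": 0,"jaw": 1},
    {"delta_pos": [-0.25,0.3,-0.1],"turn": 0,"jaw": 1},
  ],
)

```text
clock: 13.18
tool_pos: [0.487, 0.0257, 0.047]
eef_rot: [0.75, 0.661, -0.004, -0.002]
contact_force: [-8.1, -2.5, -0.9]
opening: 0.452
```

```bash
python3 go.py .4864 .0246 .0475 82.9
```

```text
t 13.18 pos [0.487  0.0257 0.047 ] yaw 82.8 tilt [-0.0091 -0.0018] q7 0.99 F [-8.1 -2.5 -0.9] M [-0.65  1.41 -0.13] op 0.452
delta cm [-0.12 -0.05 -0.05] dist 0.1 turn -0.1
drill xy [-0.0289  0.1195] F tool [-3.5 -7.7  1. ] M tool [ 1.32 -0.82  0.13]
```

Run:
```python
from h import *
a=np.mean([vision.snapshot('scene').astype(float) for _ in range(6)],0).astype(np.uint8)
t=a[180:255,240:340]; cv2.imwrite('pics/sc8z.png',cv2.resize(t,None,fx=8,fy=8,interpolation=cv2.INTER_CUBIC))
a=np.mean([vision.snapshot('top').astype(float) for _ in range(4)],0).astype(np.uint8)
t=a[140:240,210:330]; cv2.imwrite('pics/top8z.png',cv2.resize(t,None,fx=6,fy=6,interpolation=cv2.INTER_CUBIC))
```

```text
(no output)
```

View pics/sc8z.png

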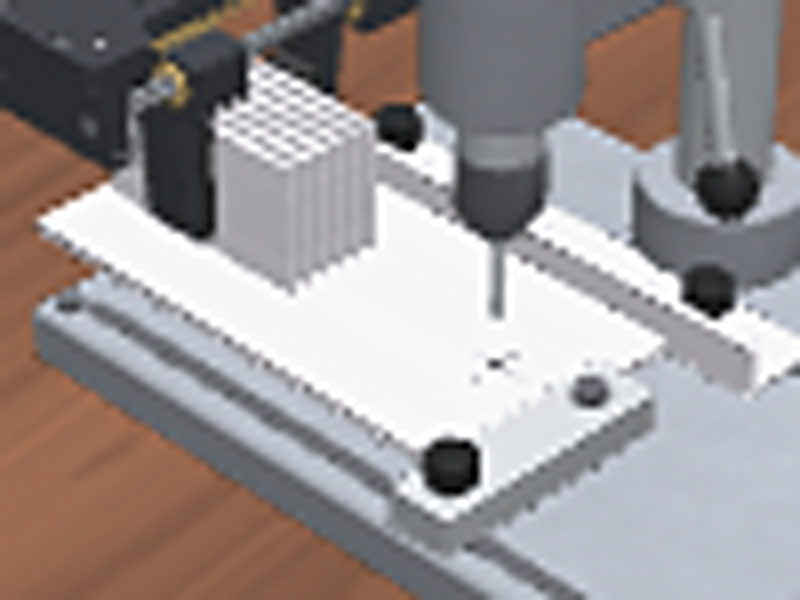

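View pics/top8z.png

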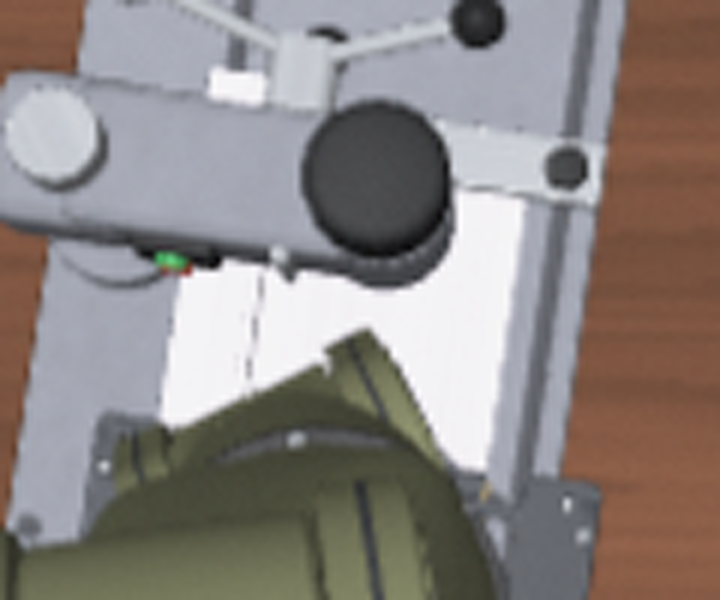

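The plate advanced about 2 mm, so friction had been holding it. The cross (496,363) now sits straight below the tip (497,319), and the top view shows the end at the stop. I'll flatten it with a loose grip, then regrip and press both ways with little downforce.

Request:
send_rows(
  series=[
    {"delta_pos": [0,0,0.03],"turn": 0,"jaw": 1},
    {"delta_pos": [0,-0.2,0.06],"turn": 0,"jaw": 1},
    {"delta_pos": [0,-0.4,0.06],"turn": 0,"jaw": 1},
    {"delta_pos": [0,-0.4,0.06],"turn": 0,"jaw": 1},
    {"delta_pos": [0,-0.4,0.06],"turn": 0,"jaw": 1},
    {"delta_pos": [0,-0.4,0.06],"turn": 0,"jaw": 1},
  ],
  force=4,
)

```text
clock: 14.18
tool_pos: [0.4876, 0.0257, 0.0469]
eef_rot: [0.751, 0.661, -0.001, 0.0]
contact_force: [-1.4, -6.1, -1.0]
opening: 0.454
```

```bash
python3 go.py .4864 .0246 .0475 82.9
```

```text
t 14.18 pos [0.4876 0.0257 0.0469] yaw 82.73 tilt [-0.0005 -0.0015] q7 0.99 F [-1.4 -6.1 -1. ] M [-1.12  0.26  0.05] op 0.454
delta cm [-0.12 -0.11 -0.06] dist 0.2 turn -0.17
drill xy [-0.0289  0.1189] F tool [-6.2 -0.6  1. ] M tool [ 0.11 -1.14 -0.05]
```

Request:
send_rows(
  series=[
    {"delta_pos": [0,0,0],"turn": 0,"jaw": 1},
    {"delta_pos": [0,0,0],"turn": 0,"jaw": 1},
    {"delta_pos": [0,0,0],"turn": 0,"jaw": 1},
    {"delta_pos": [0,0.1,0],"turn": 0,"jaw": 1},
    {"delta_pos": [0,0.25,0],"turn": 0,"jaw": 1},
    {"delta_pos": [0.05,0.4,0],"turn": 0,"jaw": 1},
    {"delta_pos": [0.05,0.4,0],"turn": 0,"jaw": 1},
    {"delta_pos": [0.05,0.4,0],"turn": 0,"jaw": 1},
  ],
  force=40,
)

```text
clock: 14.85
tool_pos: [0.4878, 0.0257, 0.0469]
eef_rot: [0.75, 0.661, -0.004, -0.002]
contact_force: [-7.7, -5.4, 4.7]
opening: 0.449
```

```bash
python3 go.py .4864 .0246 .0475 82.9
python3 - <<'E'
from h import *
a=np.mean([vision.snapshot('scene').astype(float) for _ in range(8)],0).astype(np.uint8)
cv2.imwrite('pics/sc9.png',a)
t=a[180:255,240:340]; cv2.imwrite('pics/sc9z.png',cv2.resize(t,None,fx=8,fy=8,interpolation=cv2.INTER_CUBIC))
E
python3 go.py .4864 .0246 .0475 82.9
```

```text
t 14.85 pos [0.4878 0.0257 0.0469] yaw 82.79 tilt [-0.0074 -0.0023] q7 0.99 F [-7.7 -5.4  4.7] M [-0.64  1.17  0.05] op 0.449
delta cm [-0.12 -0.13 -0.05] dist 0.2 turn -0.11
drill xy [-0.0288  0.1187] F tool [-6.3 -7.  -4.7] M tool [ 1.08 -0.78 -0.05]
t 15.25 pos [0.4878 0.0257 0.047 ] yaw 82.79 tilt [-0.0073 -0.0024] q7 0.99 F [-8.3 -4.   4.8] M [-0.64  1.2   0.05] op 0.446
delta cm [-0.13 -0.13 -0.05] dist 0.2 turn -0.11
drill xy [-0.0288  0.1187] F tool [-5.  -7.7 -4.8] M tool [ 1.11 -0.79 -0.05]
```

View pics/sc9z.png

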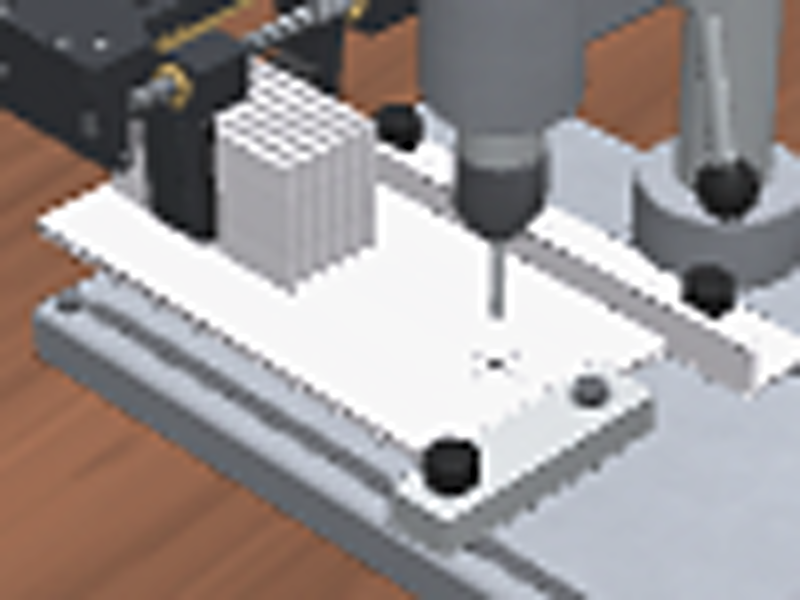

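Request:
send_rows(
  series=[
    {"delta_pos": [0.05,0.1,-0.02],"turn": 0,"jaw": 1},
    {"delta_pos": [0.1,0.2,-0.02],"turn": 0,"jaw": 1},
    {"delta_pos": [0.1,0.25,-0.02],"turn": 0,"jaw": 1},
    {"delta_pos": [0.1,0.25,-0.02],"turn": 0,"jaw": 1},
    {"delta_pos": [0.1,0.25,-0.02],"turn": 0,"jaw": 1},
    {"delta_pos": [0.1,0.25,-0.02],"turn": 0,"jaw": 1},
    {"delta_pos": [0.1,0.25,-0.02],"turn": 0,"jaw": 1},
  ],
)

```text
clock: 15.83
tool_pos: [0.4879, 0.0257, 0.047]
eef_rot: [0.75, 0.661, -0.006, -0.003]
contact_force: [-11.9, -5.4, 7.0]
opening: 0.451
```

```bash
python3 go.py .4864 .0246 .0475 82.9
python3 - <<'E'
from h import *
a=np.mean([vision.snapshot('scene').astype(float) for _ in range(8)],0).astype(np.uint8)
cv2.imwrite('pics/sc10.png',a)
t=a[180:255,240:340]; cv2.imwrite('pics/sc10z.png',cv2.resize(t,None,fx=8,fy=8,interpolation=cv2.INTER_CUBIC))
cv2.imwrite('pics/wrist10.png',vision.snapshot('wrist'))
E
python3 go.py .4864 .0246 .0475 82.9
```

```text
t 15.83 pos [0.4879 0.0257 0.047 ] yaw 82.77 tilt [-0.0122 -0.0037] q7 0.99 F [-11.9  -5.4   7. ] M [-0.71  1.85 -0.07] op 0.451
delta cm [-0.13 -0.13 -0.05] dist 0.2 turn -0.13
drill xy [-0.0288  0.1187] F tool [ -6.9 -11.2  -6.8] M tool [ 1.75 -0.94  0.07]
t 16.28 pos [0.4879 0.0257 0.047 ] yaw 82.77 tilt [-0.0122 -0.0037] q7 0.99 F [-12.2  -5.3   7. ] M [-0.73  1.86 -0.05] op 0.447
delta cm [-0.13 -0.13 -0.05] dist 0.2 turn -0.13
drill xy [-0.0288  0.1187] F tool [ -6.9 -11.5  -6.8] M tool [ 1.75 -0.96  0.05]
```

View pics/sc10z.png

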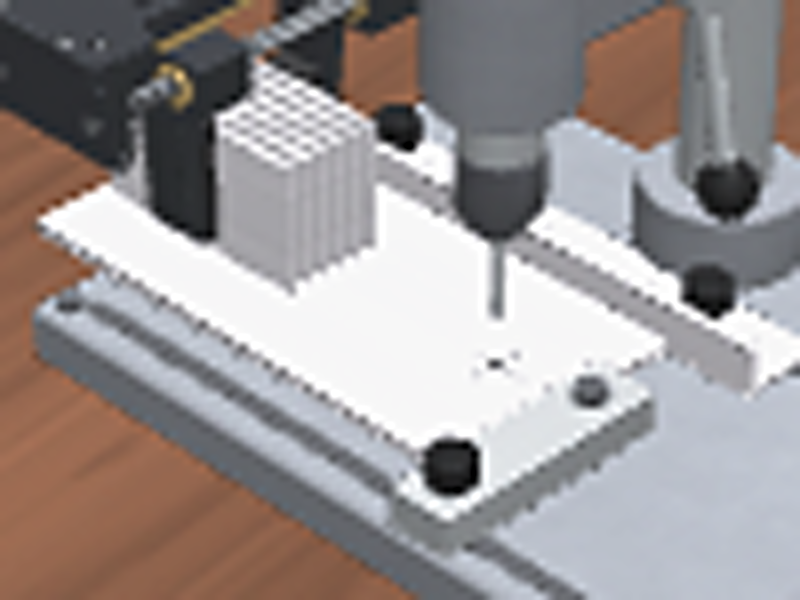

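View pics/wrist10.png

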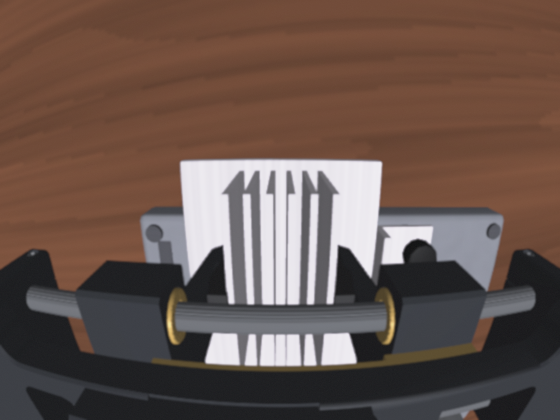

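Run:
```python
from h import *
z=lambda X,Y:((X+.5)/8-.5+240,(Y+.5)/8-.5+180)
c,s=np.cos(1.4468),np.sin(1.4468)
D=lambda p:np.round([c*(p[0]-.6092)+s*(p[1]-.0396),-s*(p[0]-.6092)+c*(p[1]-.0396)],4)
m=D(onz('scene',*z(496,363),.028))
print('mark',m,'bit',D(onz('scene',*z(497,319),.044)))
for h in (.026,.028,.030,.032): print(h,'rear corner rel. mark (flat: -.050,+.170)',D(onz('scene',*z(37,221),h))-m)
for h in (.026,.028,.030): print(h,'corner rel. mark (flat: +.050,-.030)',D(onz('scene',*z(665,341),h))-m)
a=cv2.imread('pics/sc10.png');m2=cv2.imread('pics/scene0.png')
print('bystander diff',[ (n,float(np.abs(a[y0:y1,x0:x1].astype(int)-m2[y0:y1,x0:x1]).mean().round(2))) for n,x0,x1,y0,y1 in (('jar',350,380,145,180),('key',115,170,290,330))])
```

```text
mark [-0.0283  0.0009] bit [-0.0269  0.0022]
0.026 rear corner rel. mark (flat: -.050,+.170) [-0.0489  0.1711]
0.028 rear corner rel. mark (flat: -.050,+.170) [-0.0508  0.1687]
0.03 rear corner rel. mark (flat: -.050,+.170) [-0.0527  0.1663]
0.032 rear corner rel. mark (flat: -.050,+.170) [-0.0546  0.1639]
0.026 corner rel. mark (flat: +.050,-.030) [ 0.0501 -0.0286]
0.028 corner rel. mark (flat: +.050,-.030) [ 0.048  -0.0304]
0.03 corner rel. mark (flat: +.050,-.030) [ 0.0458 -0.0322]
bystander diff [('jar', 0.42), ('key', 0.44)]
```

The rear corner fits at table height, so the plate is flat. The forces are steady and the bystanders haven't moved. I'm handing the job in.

Run:
```python
from plant import r, order
print(order.finish_job()); s=r.get_state(); print(s['clock'],s['contact_force'],s['opening'])
```

```text
the job is handed in; nothing more can be done
None
the job is handed in; nothing more can be done
```

I laid the heat sink fins up on the drill table, slid it under the bit against the fence and the end stop, and handed it in at about 16.3 s, still gripped. The hand-in gives no verdict, so I'm going by my own last checks.

- **Grip and push:** The last push read about 7 N toward the fence and 11.5 N toward the stop, with the fingers gripping at 40 N. These are forces on the tool and include some table friction, so the true contact forces are somewhat lower. The tool position was unchanged between my last two readings, about 0.45 s apart.
- **Flatness:** The plate's rear corner fits at table height in the scene picture, to about 1 mm. The tool itself leans about 0.012 rad under the push, but I saw no sign that the plate does.
- **Flush with the fence:** The wrist view showed the plate's rear edge parallel to the table edge. I didn't measure this angle to the 0.02 rad limit.
- **Cross under the bit:** The scene picture put the cross about 1.9 mm from the bit's axis. The limit is 2.5 mm and my pixel error is 1–2 mm, so this check isn't conclusive on its own.
- **Other things on the bench:** The jar and the chuck key look unchanged in the scene picture. I didn't check the multimeter separately, but nothing came near it. I saw no contact with the bit.

**Stop contact:** My first contact with the stop was false, because friction held the sink about 2 mm short. Easing off the fence and table and pushing again moved it up to the stop. After that, a harder push moved it no further.

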